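# Flip the amber filter out of the light path

### The arm

A 7-joint arm with a two-finger parallel gripper is mounted at the origin on a cart in front of the work surface, level with it; the furniture and walls round the work are solid. World frame = base frame: x ahead of the robot, y to its left, z up, the work surface at z = 0. Lengths are in m, angles in rad, forces in N, time in s.
With the tool pointing down it reaches from about 0.4 to 0.875 m from the base axis. Payload 19.3 kg.
Tool frame: the origin (TCP) lies on the centre line of the jaws, within the pads' length; the fingertips stand 25 mm ahead of it and the grasp point (between the pads) lies 6 mm ahead of it (arm.tips_ahead is the distance from the TCP to the fingertips, in m); z points along the fingers, y is the line along which they close (so a half turn about z gives the same grasp; the last joint's range is limited). The gripper opens to 85 mm and grips with 20 to 120 N. Pads are 22 mm wide; open, the fingers measure 114 mm over their backs; the gripper's body (76 mm by 85 mm) begins 54 mm behind the grasp point. The pads swing forward as they close: fully open they stand 13 mm farther back than shut.
Start: joints at [1.257, 0.521, -0.036, 1.599, 0.021, 1.021, -0.113], TCP at [0.151, -0.607, 0.221] pointing down, gripper open.
Joint ranges: [-2.91, 2.91], [-0.3, 2.13], [-1.5, 1.42], [0.17, 2.43], [-1.26, 4.41], [0.16, 1.93], [-2.52, 2.52]. Speed limits (rad/s): [1.89, 1.89, 2.39, 2.39, 3.01, 3.01, 3.01].

### API

Orientations are given as a unit quaternion [x, y, z, w].
In Python, from bench import arm gives the robot as it stands.
- The arm moves only by the shell command python3 -m pendant 'ROWS' [FORCE]. ROWS is JSON, a list of rows, each an object with "grip": the closure in counts, from 0 (fully open) to 255 (shut); "slide": the shift along the world's x, y, z in m, a list of three; "twist": the turn, a rotation vector about the world's x, y, z in degrees, a list of three. In form: [{"grip": grip, "slide": [tx, ty, tz], "twist": [wx, wy, wz]}, ...]. A call has 1 to 8 rows; each row shifts and turns the commanded pose from where the row before left it; what a row does not reach is not made up. A row lasts 1/12 s, in which the tool goes at most 41.7 mm and 7.16 degrees, less where a joint would pass 70% of its speed; a pose out of reach is approached as far as the arm can. A call with a gripper value outside its range is refused whole. The fingers move at their own pace and stop on an object; FORCE is the grip in N (left out, the last holds). Time passes only in rows, so rows that do not move let the fingers close. It gives the time, the measured TCP pose, the force, the opening and the grip force at its end, in the units of the state.
- arm.read_state(): the state, without advancing time (a new reading comes with each control period).
- arm.get_image(name): name is "scene" or "top" or "wrist"; returns a dict with "color" (420x560x3 uint8, red, green, blue), "z_map" (420x560 float32, m along the optical axis (not along the pixel's ray), 0 where there is no reading), "fx", "fy", "cx", "cy" (pixels), "distortion" ([k1, k2, p1, p2, k3] as OpenCV has them; the pictures are not rectified), "origin" and "attitude" of the camera in the world. Camera axes: x right, y up, looking along -z (the intrinsics and any distortion apply to the point x, -y, -z); pixel columns grow to the right and rows downward; lengths in m; the calibration is good to about 2 mm. A picture is of the moment at which its call begins.
- arm.close_job(): hands the job in; it is judged then, once.
The state is a dict: "t": time; "qpos": joint angles; "qd": joint speeds; "effort": joint torques, N m; "ee_pos": TCP position; "tool_rot": TCP orientation; "wrist_force": force on the tool from outside, world axes, zero at the start; "torque": the same for the moment, N m; "finger_gap": opening from 0.0 (shut) to 1.0 (fully open); "grasp_force": force on a finger pad.
Only numpy, scipy, OpenCV 4.12 (cv2) and the standard library are available. Lean on these libraries where they do the work, as an engineer would, in place of code of your own. Each camera call takes 0.05 s, during which the arm holds its last target. There are 200 camera calls.

### The job

On the small light bench, three colour filters stand upright in spring-loaded flip mounts between the black lamp box and the white detector box. Flip the amber (orange) filter out of the light path: push its upper part away from the lamp, towards the detector, past the snap point so that it springs down flat onto its stop. Leave the blue and the green filter standing upright.

Things in the scene. Friction and masses are not known exactly. Their poses are not given: they have to be found in the camera images.
- amber_tab (a point): centre of the orange thumb tab (34 mm wide, 10 thick, 16 high) topping the amber flap; about 115 mm above the work surface at the start. Axes: z along the flap from hinge to tab (up while it stands), x along the level hinge, y the way the flap tips: from the black lamp box towards the white detector box. The hinge line is 73 mm below this point, 42 mm above the work surface
- amber_flap (a joint): tilt of the flap with the amber (orange) filter, rad: 0 = upright in the light path (start), 1.571 = flat, towards the detector. Below its tab it is a flat black frame 56 mm wide and high, 10 thick. A spring holds it at either stop; snap point about 0.7 rad, then it springs down by itself. Tipping takes about 3 N at 45 mm above the hinge; it cannot tip towards the lamp
- blue_flap (a joint): the same for the blue filter. The three mounts are alike, tip the same way and stand about 115 mm apart in a row along the tipping direction, on a fixed 90 x 520 x 12 mm aluminium plate; any colour may be in any place. Must stay near 0
- green_flap (a joint): the same for the green filter. The lamp box (104 mm high) ends the row, its lens snout about 72 mm behind the first mount's hinge; the detector box is of the same height at the other end, about 90 mm past the last hinge. Must stay near 0

How it is judged:
By the outcome, as a careful person would: the job done as asked, in the order asked, and still so for the second after the job is handed in, with the robot touching nothing.
It also fails if it takes over 26 s, if anything falls off the work surface, if the arm or the gripper's body presses on something with over 40 N, if the wrist force passes 120 N, or if a joint passes its speed limit or range.

## Working session

There is one attempt and no reset: what is moved stays moved. The work goes in short steps, Python scripts to look and compute and a shell command to move; the robot and the scene stay as the last step left them, time stands still between calls to the robot, and variables do not carry over. Pictures are saved under pics/ and viewed, at most 10 in all, crops included, and the job is handed in when it is done.

```bash
mkdir -p pics; cat > h.py <<'E'
import numpy as np, cv2
from scipy.spatial.transform import Rotation as R
from bench import arm
def rot(a):
    a=np.array(a,float); return a if a.shape==(3,3) else R.from_quat(a).as_matrix()
def cloud(im):
    z=im["z_map"]; h,w=z.shape
    u,v=np.meshgrid(np.arange(w),np.arange(h))
    K=np.array([[im["fx"],0,im["cx"]],[0,im["fy"],im["cy"]],[0,0,1.]])
    p=cv2.undistortPoints(np.stack([u,v],-1).reshape(-1,1,2).astype(float),K,np.array(im["distortion"],float)).reshape(h,w,2)
    P=np.stack([p[...,0]*z,-p[...,1]*z,-z],-1)
    return P@rot(im["attitude"]).T+np.array(im["origin"])
E
python3 - <<'E'
from h import *
a=[]
for n in("scene","top"):
    im=arm.get_image(n); np.save(n+"_c.npy",cloud(im)); np.save(n+"_z.npy",im["z_map"])
    c=im["color"]; cv2.imwrite(f"pics/{n}0.png",c[...,::-1]); print(n,im["origin"])
print(arm.read_state())
E
```

```text
scene [0.04057361 0.5041206  0.64895644]
top [0.40370744 0.01110293 0.95650077]
{'t': 0.1, 'qpos': array([ 1.25684651,  0.52196312, -0.03635522,  1.5999162 ,  0.02120587,
        1.02109823, -0.11281742]), 'qd': array([-0.00151899, -0.00123096,  0.00061619, -0.00040347,  0.0009159 ,
        0.00137182, -0.00233542]), 'effort': array([ 2.98372768e-03, -9.28483415e+01,  1.98383711e+00, -3.70532870e+01,
        1.81448384e-02,  5.30077406e-03, -1.26746477e-04]), 'ee_pos': array([ 0.15075009, -0.60624167,  0.22029001]), 'tool_rot': array([ 9.92582431e-01,  1.21572481e-01, -9.04767123e-05, -4.91636778e-04]), 'wrist_force': array([-0.58549934,  0.56883889, -0.46521337]), 'torque': array([0.01951929, 0.01699239, 0.02252068]), 'grasp_force': 0.0, 'finger_gap': 0.9958020357901234}
```

View pics/scene0.png

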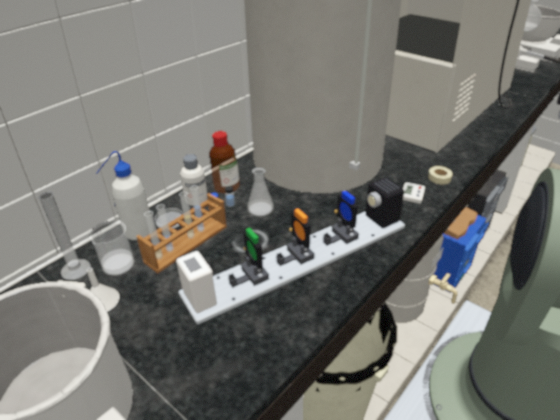

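View pics/top0.png

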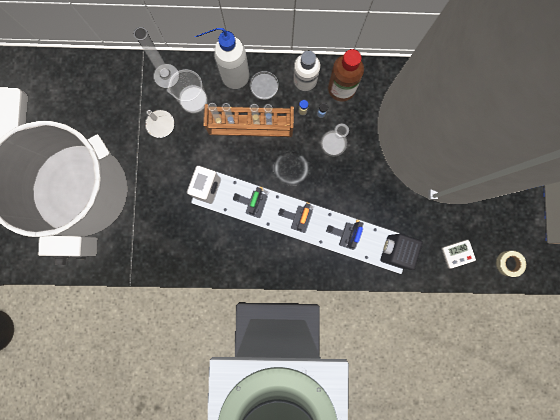

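The order from the lamp is blue, amber, green. In the top view the amber tab is near (305,216), the lamp box at (402,250) and the detector at (204,183). A large grey column stands on the right.

```bash
python3 - <<'E'
from h import *
C=np.load("top_c.npy"); im=cv2.imread("pics/top0.png")
hsv=cv2.cvtColor(im,cv2.COLOR_BGR2HSV)
H,S,V=[hsv[...,i].astype(int) for i in range(3)]
roi=np.zeros(H.shape,bool); roi[185:260,230:380]=1
m={}
for n,lo,hi in(("amber",8,22),("blue",108,130),("green",45,80)):
    k=roi&(H>=lo)&(H<=hi)&(S>150)&(V>80)&(C[...,2]>.095)&(C[...,2]<.16)
    P=C[k]; m[n]=np.median(P,0); print(n,k.sum(),m[n],P.min(0),P.max(0), np.argwhere(k).mean(0))
d=m["green"]-m["blue"]; print(d, np.hypot(*d[:2])/2, np.degrees(np.arctan2(d[1],d[0])))
for n,(u,v) in dict(lamp=(405,247),det=(204,183),col=(450,100),colfront=(433,195),col2=(385,120),corner1=(404,270),plate=(330,240)).items(): print(n,C[v,u])
P=C.reshape(-1,3); 
Cs=np.load("scene_c.npy"); ims=cv2.imread("pics/scene0.png"); h=cv2.cvtColor(ims,cv2.COLOR_BGR2HSV)
k=(h[...,0]>=8)&(h[...,0]<=22)&(h[...,1]>170)&(h[...,2]>120); k[:205]=0;k[265:]=0;k[:,:285]=0;k[:,320:]=0
Q=Cs[k];print("scene amber",k.sum(),np.median(Q,0),Q.min(0),Q.max(0)); Q=Q[Q[:,2]>.108]; print(len(Q),Q.mean(0))
for (u,v) in ((320,100),(270,120),(370,120),(320,5)): print(Cs[v,u])
E
```

```text
amber 40 [ 0.47669869 -0.04532122  0.12075911] [ 0.45892642 -0.05333032  0.11424966] [ 0.49048519 -0.03711004  0.12478095] [214.8  304.35]
blue 68 [ 0.43871205 -0.15710904  0.12190341] [ 0.42421582 -0.16391788  0.11479581] [ 0.45357236 -0.15005443  0.12602331] [234.11764706 357.73529412]
  return _methods._mean(a, axis=axis, dtype=dtype,
  ret = um.true_divide(
Traceback (most recent call last):
ValueError: zero-size array to reduction operation minimum which has no identity
```

```bash
python3 - <<'E'
from h import *
C=np.load("top_c.npy"); Cs=np.load("scene_c.npy")
for n,(u,v) in dict(lamp=(405,247),lampfar=(400,260),det=(204,183),green=(257,198),col=(450,100),colfront=(433,190),col2=(385,120),colR=(540,170)).items(): print(n,C[v,u])
for (u,v) in ((320,100),(260,120),(385,120),(320,170),(320,5),(430,80)): print(Cs[v,u])
P=C[C[...,2]>.2]; P=P[(P[:,1]<0)&(P[:,0]>.2)]; print(P.min(0),P.max(0))
for a in np.arange(-.9,0,.1):
    q=P[(P[:,1]>=a)&(P[:,1]<a+.1)]
    if len(q): print(round(a,1),q.min(0).round(2),q.max(0).round(2))
E
```

```text
lamp [ 0.4142468  -0.25970943  0.10652952]
lampfar [ 0.38679427 -0.25032973  0.10195762]
det [0.54055978 0.16760492 0.1045562 ]
green [0.50973088 0.05363925 0.11510106]
col [ 0.63002829 -0.24231375  0.37855143]
colfront [ 0.53998992 -0.32894461  0.08597212]
col2 [ 0.6958761  -0.22521174  0.08231986]
colR [ 0.5255674  -0.3668166   0.38778308]
[ 0.59303269 -0.25957103  0.25651451]
[ 0.75880239 -0.23496045  0.16784759]
[ 0.52887799 -0.45999204  0.1545268 ]
[ 0.59008478 -0.26537231  0.07147122]
[ 0.60052452 -0.26004347  0.45890986]
[ 0.48613292 -0.6092226   0.23101114]
[ 0.51960585 -0.45992029  0.20001491] [ 0.89965302 -0.00114637  0.61521229]
-0.5 [ 0.52 -0.46  0.2 ] [ 0.53 -0.4   0.38]
-0.4 [ 0.52 -0.4   0.2 ] [ 0.9  -0.3   0.52]
-0.3 [ 0.56 -0.3   0.2 ] [ 0.9  -0.2   0.62]
-0.2 [ 0.89 -0.2   0.2 ] [ 0.9  -0.1   0.21]
-0.1 [ 0.89 -0.1   0.2 ] [ 0.9  -0.    0.21]
```

```bash
python3 -m pendant '[{"grip":255,"slide":[0,0.03,0.01],"twist":[0,0,0]},{"grip":255,"slide":[0,0.035,0.01],"twist":[0,0,0]},{"grip":255,"slide":[0,0.035,0.01],"twist":[0,0,0]},{"grip":255,"slide":[0,0.035,0],"twist":[0,0,0]},{"grip":255,"slide":[0,0.03,0],"twist":[0,0,0]},{"grip":255,"slide":[0.02,0.02,0],"twist":[0,0,0]},{"grip":255,"slide":[0.02,0.02,0],"twist":[0,0,0]},{"grip":255,"slide":[0.02,0.02,0],"twist":[0,0,0]}]' 30
```

```text
t: 0.77
ee_pos: [0.2112, -0.3804, 0.2509]
tool_rot: [0.993, 0.121, -0.0, 0.0]
wrist_force: [0.7, -1.2, 0.9]
finger_gap: 0.002
grasp_force: 0.0
```

```bash
python3 -m pendant '[{"grip":255,"slide":[0.024,0.024,0],"twist":[0,0,-4]},{"grip":255,"slide":[0.024,0.024,0],"twist":[0,0,-4]},{"grip":255,"slide":[0.024,0.024,0],"twist":[0,0,-4]},{"grip":255,"slide":[0.024,0.024,0],"twist":[0,0,-4]},{"grip":255,"slide":[0.024,0.024,0],"twist":[0,0,-4]},{"grip":255,"slide":[0.024,0.024,0],"twist":[0,0,-4]},{"grip":255,"slide":[0.024,0.024,0],"twist":[0,0,-4]},{"grip":255,"slide":[0.024,0.024,0],"twist":[0,0,-4]}]'
```

```text
t: 1.43
ee_pos: [0.4036, -0.1881, 0.2508]
tool_rot: [0.987, -0.159, -0.0, 0.0]
wrist_force: [-0.4, -1.6, -0.6]
finger_gap: 0.001
grasp_force: 0.0
```

```bash
python3 -m pendant '[{"grip":255,"slide":[0.018,0.03,0],"twist":[0,0,-1]},{"grip":255,"slide":[0.018,0.03,0],"twist":[0,0,0]},{"grip":255,"slide":[0.018,0.03,0],"twist":[0,0,0]},{"grip":255,"slide":[0,0,0],"twist":[0,0,0]}]'; python3 - <<'E'
from h import *
im=arm.get_image("wrist"); np.save("w_c.npy",cloud(im)); cv2.imwrite("pics/w1.png",im["color"][...,::-1]); s=arm.read_state(); print(s["ee_pos"],R.from_quat(s["tool_rot"]).as_matrix().round(3))
t=arm.get_image("top"); cv2.imwrite("pics/t1.png",cv2.resize(t["color"][150:290,180:440,::-1],None,fx=3,fy=3)) 
E
```

```text
t: 1.77
ee_pos: [0.4595, -0.0936, 0.2508]
tool_rot: [0.987, -0.162, 0.0, -0.001]
wrist_force: [-1.0, 0.0, -1.0]
finger_gap: 0.001
grasp_force: 0.0
[ 0.45797897 -0.09647991  0.25054733] [[ 0.947 -0.321 -0.   ]
 [-0.321 -0.947  0.001]
 [-0.    -0.001 -1.   ]]
```

View pics/w1.png

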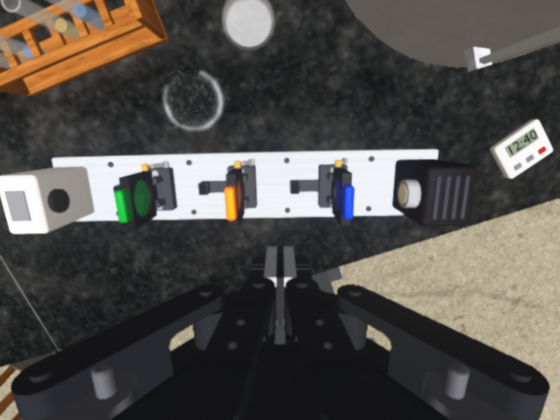

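The wrist view shows the row level in the picture, so the tool is aligned with it. The tabs are at green (122,204), amber (231,203) and blue (348,203), and the fingertips lie between amber and blue.

```bash
python3 - <<'E'
from h import *
C=np.load("w_c.npy"); d=np.array([.321,.947]); h=np.array([.947,-.321]); s=arm.read_state(); e=s["ee_pos"]
h3=cv2.cvtColor(cv2.imread("pics/w1.png"),cv2.COLOR_BGR2HSV)
for n,u,v in(("green",122,204),("amber",231,203),("blue",348,203)):
    k=np.zeros(C.shape[:2],bool);k[v-22:v+22,u-11:u+11]=1
    k&=(h3[...,1]>150)&(C[...,2]>.112)&(C[...,2]<.13); P=C[k]
    D=(P[:,:2]-e[:2])
    print(n,len(P),np.median(P,0),"along",np.percentile(D@d,[2,50,98]),"hinge",np.percentile(D@h,[2,50,98]),P[:,2].max())
E
```

```text
green 378 [0.50726669 0.05533854 0.12082642] along [0.15916571 0.16118259 0.16672769] hinge [-0.01746521 -0.00174075  0.01337746] 0.12418162722828152
amber 320 [ 0.47612861 -0.04890574  0.12113258] along [0.04911733 0.05275937 0.0575297 ] hinge [-0.0146387   0.0020872   0.01728216] 0.12370081409062211
blue 359 [ 0.43993076 -0.15897165  0.12124634] along [-0.06799904 -0.06278201 -0.05897814] hinge [-0.01273897  0.00359128  0.01815036] 0.12367325921285477
```

```bash
python3 -m pendant '[{"grip":255,"slide":[0.001,0,-0.03],"twist":[0,0,0]},{"grip":255,"slide":[0,0,-0.03],"twist":[0,0,0]},{"grip":255,"slide":[0,0,-0.03],"twist":[0,0,0]},{"grip":255,"slide":[0,0,-0.025],"twist":[0,0,0]},{"grip":255,"slide":[0,0,-0.012],"twist":[0,0,0]},{"grip":255,"slide":[0.0064,0.019,0],"twist":[0,0,0]},{"grip":255,"slide":[0,0,0],"twist":[0,0,0]}]'
```

```text
t: 2.45
ee_pos: [0.4642, -0.0792, 0.123]
tool_rot: [0.986, -0.165, -0.001, -0.0]
wrist_force: [0.0, 1.4, -0.3]
finger_gap: 0.002
grasp_force: 0.0
```

```bash
python3 -m pendant '[{"grip":255,"slide":[0.0026,0.0076,0],"twist":[0,0,0]},{"grip":255,"slide":[0.0026,0.0076,0],"twist":[0,0,0]},{"grip":255,"slide":[0.0026,0.0076,0],"twist":[0,0,0]},{"grip":255,"slide":[0.0026,0.0076,-0.001],"twist":[0,0,0]},{"grip":255,"slide":[0.0026,0.0076,-0.002],"twist":[0,0,0]},{"grip":255,"slide":[0.0026,0.0076,-0.003],"twist":[0,0,0]}]'; python3 -m pendant '[{"grip":255,"slide":[0.0026,0.0076,-0.003],"twist":[0,0,0]},{"grip":255,"slide":[0.0026,0.0076,-0.003],"twist":[0,0,0]},{"grip":255,"slide":[0.0026,0.0076,-0.003],"twist":[0,0,0]},{"grip":255,"slide":[0,0,0],"twist":[0,0,0]}]'; python3 - <<'E'
from h import *
im=arm.get_image("scene"); cv2.imwrite("pics/s2.png",cv2.resize(im["color"][150:330,160:430,::-1],None,fx=2.9,fy=2.9))
E
```

```text
t: 2.95
ee_pos: [0.4802, -0.0342, 0.1178]
tool_rot: [0.986, -0.165, 0.0, -0.0]
wrist_force: [0.9, -0.2, 0.8]
finger_gap: 0.001
grasp_force: 0.0
t: 3.28
ee_pos: [0.4879, -0.0103, 0.1081]
tool_rot: [0.986, -0.164, -0.0, -0.0]
wrist_force: [0.1, 0.3, 0.2]
finger_gap: 0.002
grasp_force: 0.0
```

View pics/s2.png

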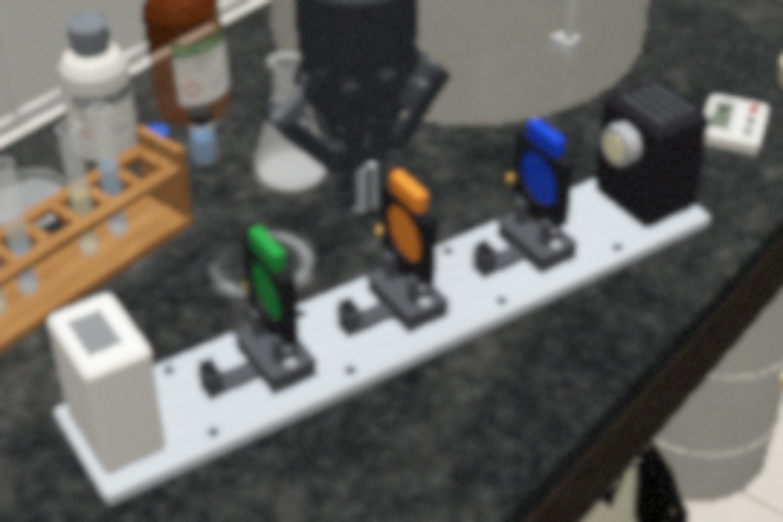

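Amber is still upright at (407,190) in the crop. The fingers, at (368,185), seem to be behind the row. I'll check the fingertip position in the depth clouds.

```bash
python3 - <<'E'
from h import *
im=arm.get_image("scene");C=cloud(im)
for (u,v) in ((368,190),(360,200),(372,170),(355,60),(407,185),(405,235)):
    uu,vv=int(160+u/2.9),int(150+v/2.9); print(uu,vv,C[vv,uu])
im=arm.get_image("top");C=cloud(im); c=im["color"]
cv2.imwrite("pics/t2.png",cv2.resize(c[150:290,180:440,::-1],None,fx=3,fy=3))
k=(C[...,2]>.09)&(C[...,2]<.35)&(C[...,0]>.35)&(C[...,0]<.62)&(C[...,1]>-.12)&(C[...,1]<.1); P=C[k]
print(len(P)); 
for lo in np.arange(.09,.35,.03):
    q=P[(P[:,2]>=lo)&(P[:,2]<lo+.03)]
    if len(q): print(round(lo,2),len(q),q.mean(0).round(3))
print(arm.read_state()["ee_pos"])
E
```

```text
286 215 [ 0.47854941 -0.00426086  0.1387613 ]
284 218 [0.47956913 0.00050052 0.13391954]
288 208 [ 0.47803865 -0.0097469   0.15235498]
282 170 [0.46545738 0.01955696 0.25480938]
300 213 [ 0.47535611 -0.04283683  0.12254523]
299 231 [ 0.47655947 -0.04160889  0.07695804]
12
0.09 12 [0.484 0.069 0.107]
[ 0.48753451 -0.01230769  0.10872749]
```

View pics/t2.png

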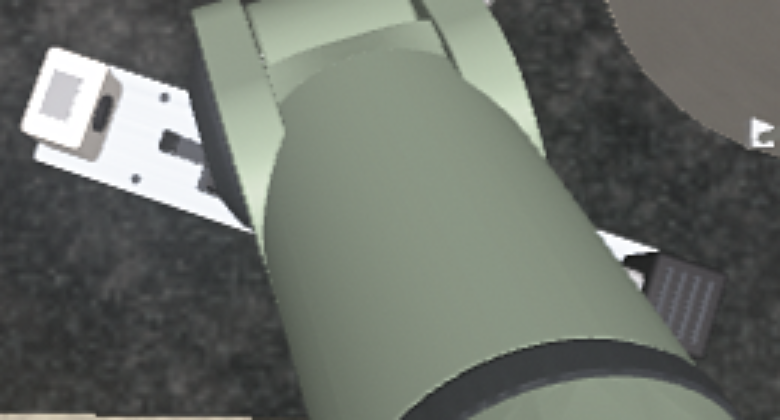

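```bash
python3 - <<'E'
from h import *
print(arm.tips_ahead, arm.read_state())
im=arm.get_image("scene");C=cloud(im)
for v in range(205,240,2): print(v,[tuple(C[v,u].round(3)) for u in (283,286,289)], im["color"][v,286])
E
```

```text
0.025 {'t': 3.4333, 'qpos': array([ 0.12833111,  0.48574761, -0.2917384 ,  2.0424452 ,  0.22591313,
        0.64361609, -2.21612903]), 'qd': array([ 8.55252759e-03, -5.50322969e-03,  7.79295027e-04, -3.96868072e-05,
        1.39259100e-03,  1.33983658e-03, -9.21441040e-05]), 'effort': array([-1.10948045e+00, -7.63809371e+01, -3.13257538e+00, -2.55025971e+01,
       -5.92670796e-03, -4.89130185e-02, -6.95149298e-02]), 'ee_pos': array([ 0.48753451, -0.01230769,  0.10872749]), 'tool_rot': array([ 9.86235171e-01, -1.65348600e-01, -1.21999431e-04,  1.10487117e-04]), 'wrist_force': array([-0.78218926,  0.30369242,  0.65516069]), 'torque': array([ 0.01613217, -0.00074835,  0.02444503]), 'grasp_force': 0.0, 'finger_gap': -0.00018247354196051035}
205 [(np.float64(0.48), np.float64(0.002), np.float64(0.165)), (np.float64(0.479), np.float64(-0.005), np.float64(0.161)), (np.float64(0.476), np.float64(-0.011), np.float64(0.16))] [66 69 69]
207 [(np.float64(0.479), np.float64(0.003), np.float64(0.161)), (np.float64(0.479), np.float64(-0.006), np.float64(0.156)), (np.float64(0.477), np.float64(-0.0
[... 2485 characters left out ...]
.554), np.float64(-0.091), np.float64(-0.0)), (np.float64(0.548), np.float64(-0.094), np.float64(0.0))] [70 69 68]
235 [(np.float64(0.555), np.float64(-0.082), np.float64(-0.001)), (np.float64(0.55), np.float64(-0.086), np.float64(-0.001)), (np.float64(0.542), np.float64(-0.087), np.float64(0.002))] [77 78 75]
237 [(np.float64(0.55), np.float64(-0.076), np.float64(-0.001)), (np.float64(0.545), np.float64(-0.08), np.float64(-0.0)), (np.float64(0.539), np.float64(-0.084), np.float64(-0.0))] [59 60 59]
239 [(np.float64(0.546), np.float64(-0.071), np.float64(-0.001)), (np.float64(0.54), np.float64(-0.074), np.float64(0.001)), (np.float64(0.533), np.float64(-0.077), np.float64(0.002))] [57 59 59]
```

The camera puts the fingertips at z ≈ 0.12, but the state implies 0.084. The tips are about 35 mm higher than the readout suggests, so they passed over the tab. x and y agree. I'll lift, go back and lower relative to what the camera shows.

```bash
python3 -m pendant '[{"grip":255,"slide":[0,0,0.02],"twist":[0,0,0]},{"grip":255,"slide":[0,0,0.02],"twist":[0,0,0]},{"grip":255,"slide":[-0.006,-0.018,0],"twist":[0,0,0]},{"grip":255,"slide":[-0.006,-0.018,0],"twist":[0,0,0]},{"grip":255,"slide":[-0.006,-0.018,0],"twist":[0,0,0]},{"grip":255,"slide":[-0.006,-0.018,0],"twist":[0,0,0]},{"grip":255,"slide":[0,0,0],"twist":[0,0,0]}]';python3 -m pendant '[{"grip":255,"slide":[0,0,-0.02],"twist":[0,0,0]},{"grip":255,"slide":[0,0,-0.02],"twist":[0,0,0]},{"grip":255,"slide":[0,0,-0.015],"twist":[0,0,0]},{"grip":255,"slide":[0,0,0],"twist":[0,0,0]}]'; python3 - <<'E'
from h import *
im=arm.get_image("scene"); cv2.imwrite("pics/s3.png",cv2.resize(im["color"][150:330,160:430,::-1],None,fx=2.9,fy=2.9))
E
```

```text
t: 4.07
ee_pos: [0.4623, -0.088, 0.1489]
tool_rot: [0.986, -0.168, -0.0, 0.001]
wrist_force: [0.2, -1.2, 0.6]
finger_gap: 0.004
grasp_force: 0.0
t: 4.4
ee_pos: [0.4623, -0.0841, 0.0918]
tool_rot: [0.986, -0.166, -0.002, 0.0]
wrist_force: [-1.6, 0.2, -0.6]
finger_gap: 0.0
grasp_force: 0.0
```

View pics/s3.png

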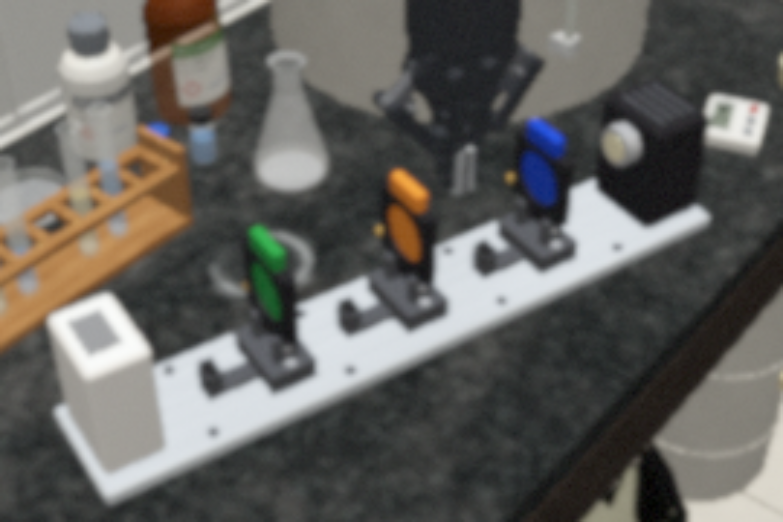

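The fingers hang between amber (407,190) and blue (545,135), with tips at about (465,192). I'll check their height.

```bash
python3 - <<'E'
from h import *
im=arm.get_image("scene");C=cloud(im)
for (u,v) in ((319,203),(319,207),(319,210),(319,212),(319,214),(322,205),(322,210),(322,213),(338,190),(333,193),(330,196)): print(u,v,C[v,u].round(3),im["color"][v,u])
E
```

```text
319 203 [ 0.455 -0.078  0.137] [109 110 110]
319 207 [ 0.454 -0.076  0.128] [101 101 102]
319 210 [ 0.454 -0.077  0.12 ] [99 98 99]
319 212 [ 0.455 -0.078  0.114] [98 99 99]
319 214 [ 0.454 -0.078  0.11 ] [93 94 95]
322 205 [ 0.451 -0.083  0.131] [102 104 106]
322 210 [ 0.453 -0.085  0.116] [ 98  99 100]
322 213 [ 0.452 -0.085  0.109] [93 95 96]
338 190 [ 0.556 -0.3    0.008] [123 121 113]
333 193 [ 0.442 -0.106  0.151] [47 50 49]
330 196 [ 0.563 -0.275 -0.   ] [67 69 67]
```

Tips are at about 0.106. I'll go down 10 mm more and push.

```bash
python3 -m pendant '[{"grip":255,"slide":[0,0,-0.01],"twist":[0,0,0]},{"grip":255,"slide":[0.0032,0.0095,0],"twist":[0,0,0]},{"grip":255,"slide":[0.0032,0.0095,0],"twist":[0,0,0]},{"grip":255,"slide":[0.0026,0.0076,0],"twist":[0,0,0]},{"grip":255,"slide":[0.0026,0.0076,0],"twist":[0,0,0]},{"grip":255,"slide":[0.0026,0.0076,-0.001],"twist":[0,0,0]}]'; python3 -m pendant '[{"grip":255,"slide":[0.0026,0.0076,-0.002],"twist":[0,0,0]},{"grip":255,"slide":[0.0026,0.0076,-0.003],"twist":[0,0,0]},{"grip":255,"slide":[0.0026,0.0076,-0.004],"twist":[0,0,0]},{"grip":255,"slide":[0,0,0],"twist":[0,0,0]}]';  python3 - <<'E'
from h import *
im=arm.get_image("scene"); cv2.imwrite("pics/s4.png",cv2.resize(im["color"][150:330,160:430,::-1],None,fx=2.9,fy=2.9))
E
```

```text
t: 5.0
ee_pos: [0.4783, -0.0413, 0.0832]
tool_rot: [0.986, -0.165, 0.0, -0.0]
wrist_force: [-0.8, -1.3, -0.0]
finger_gap: -0.0
grasp_force: 0.6
t: 5.33
ee_pos: [0.486, -0.0175, 0.0731]
tool_rot: [0.986, -0.164, -0.0, -0.0]
wrist_force: [0.0, 0.5, 0.8]
finger_gap: 0.003
grasp_force: 0.0
```

View pics/s4.png

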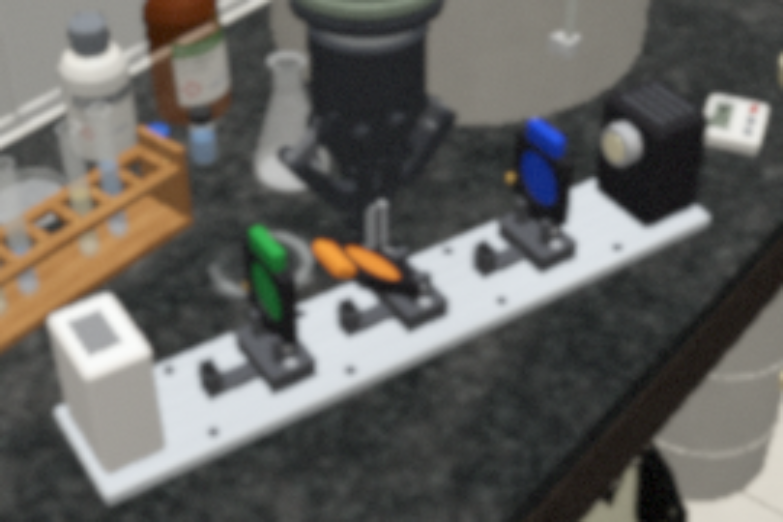

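Amber has gone over: its tab is now at (333,257), and blue and green are upright. I'll lift straight up and check.

```bash
python3 -m pendant '[{"grip":255,"slide":[0,0,0.02],"twist":[0,0,0]},{"grip":255,"slide":[0,0,0.035],"twist":[0,0,0]},{"grip":255,"slide":[0,0,0.035],"twist":[0,0,0]},{"grip":255,"slide":[0,0,0.035],"twist":[0,0,0]},{"grip":255,"slide":[0,0,0],"twist":[0,0,0]},{"grip":255,"slide":[0,0,0],"twist":[0,0,0]}]'; python3 - <<'E'
from h import *
im=arm.get_image("scene");C=cloud(im); cv2.imwrite("pics/s5.png",cv2.resize(im["color"][150:330,160:430,::-1],None,fx=2.9,fy=2.9))
for (u,v) in ((325,252),(340,262),(370,262),(395,272),(268,245),(545,138)): print(C[int(150+v/2.9),int(160+u/2.9)].round(3))
E
```

```text
t: 5.88
ee_pos: [0.4865, -0.02, 0.2005]
tool_rot: [0.986, -0.166, 0.002, -0.0]
wrist_force: [-0.5, -0.7, -1.4]
finger_gap: -0.0
grasp_force: 0.0
[ 0.573 -0.064 -0.002]
[ 0.555 -0.061 -0.002]
[ 0.501 -0.032  0.046]
[ 0.481 -0.038  0.045]
[0.504 0.063 0.122]
[ 0.437 -0.152  0.119]
```

View pics/s5.png

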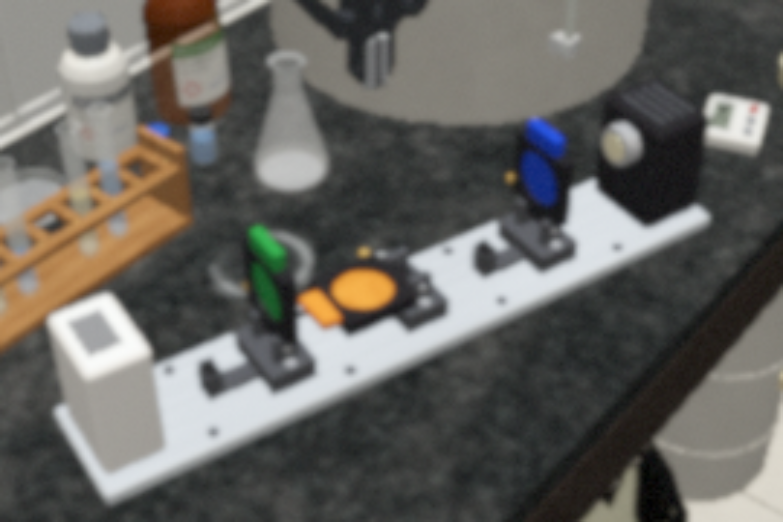

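Amber now lies flat: filter at (362,288), tab at (320,307), with the flap's surface at z ≈ 0.045, the hinge height. Blue and green stand upright and the gripper is clear.

```bash
python3 -c "
from bench import arm
print(arm.close_job())"
```

```text
the job is handed in; nothing more can be done
None
```

The amber filter is flipped flat towards the detector, blue and green are still upright, the gripper is clear, and the job is handed in at about 6 s of the 26 s allowed (a first push passed over the tab, so it took a second).

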